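Pin the chute gate's shaft

TASK

Lock the chute gate of the tuning bench: stand the pin in the hole on top of the bearing box, pull the crank slowly back from the chute until you feel the pin drop into the shaft's hidden cross-hole, and press the pin down until its head lies flat on the brass plate, then let go. Never force the crank once the pin has caught, and leave the keys, tools and tin lying where they are.

Things in the scene. Friction and masses are not known exactly. Their poses are not given: they have to be found in the camera images.
- gate: fixed wooden bearing box of the chute gate, 74 x 60 mm, 115 mm high, on a 110 x 100 x 12 mm foot, with a flat brass top plate. Origin on the bench straight under the pin hole; z up, x along the chute, y along the gate shaft inside. The crank is on its -y side.
- gate_mouth (a point): centre of the pin hole's mouth in the brass top plate, 115 mm above the bench; axes as the gate's. The hole, 13.5 mm wide, goes 30 mm straight down to the gate shaft; below the shaft is free room.
- gate_axis (a point): point of the horizontal gate shaft's axis straight under the pin hole, 65 mm above the bench; the steel shaft is 36 mm thick and lies along y. It has one hidden cross-hole, 14 mm wide (17 mm in its lower half), which takes the pin only when turned upright under the pin hole. A snug wooden follower in it must be pushed ahead of the pin with about 8 N (no spring).
- gate_chute (a point): point on the fixed wooden chute, 98 mm wide, that leaves the box towards its +x, up to 135 mm high at the box and sloping down over the bench edge to a cup on the floor
- crank: crank clamped on the gate shaft; origin on the shaft axis straight under the pin hole, z axis from the shaft axis to the handle, y along the shaft. At the start it leans 0.75 to 1.05 rad from upright towards the chute (+x of the gate). The cross-hole lines up when it is pulled back to between 0.4 rad before and 0.4 rad past upright: exactly where differs every time and cannot be seen.
- crank_handle (a point): middle of the crank's round wooden handle, 14 mm thick, along y, 70 mm from the shaft axis, from 48 to 128 mm beside the pin hole (this point at 90 mm); flat arm at 40 to 48 mm. Balanced, stays where left, moves with 1 to 3 N. Once the pin has dropped in it stops hard (about 12 mm of play either side; mid-play is where the pin slides best); over 20 N then bruises it.
- pin: loose pin, 104 mm long, 80 to 130 g: steel shank 12 mm thick, 80 mm long, nose tapered to 8 mm over the last 4 mm; brass head 18 mm thick, 24 mm high. Origin at the nose tip, z towards the head. Standing in the pin hole on the shaft its tip is 83 mm above the bench; when the cross-hole comes under it, it drops to 73 mm by its own weight; pressed fully home it is at 35 mm.
- pin_head (a point): centre of the top face of the pin's head, 104 mm from the nose tip: 187 mm above the bench when standing on the shaft, 177 mm once dropped in, 139 mm when the head lies on the brass plate
- stand: fixed wooden block 70 x 70 x 50 mm in which the pin stands upright at the start in a loose hole (16 mm wide, floor 8 mm above the bench; pin head from 88 to 112 mm above the bench). Origin at the centre of its underside
- key_a: bronze gangsa key, a bar 160 x 40 x 10 mm; origin at the centre of its underside, x along it
- key_b: bronze gangsa key, a bar 145 x 40 x 10 mm; origin at the centre of its underside, x along it
- fork: brass tuning fork lying flat, 150 mm long, 24 mm wide, 10 mm thick; origin near its middle, x towards the tines
- hammer: steel cross-peen hammer lying on the bench, 245 mm long, head 100 mm across, 30 mm high; origin near its middle, x towards the head
- mallet: red-lacquered wooden mallet lying on the bench, 225 mm long, head 85 mm across, 36 mm high; origin near its middle, x towards the head
- tin: small open tin cup, 70 mm wide, 50 mm high; origin at its underside

How it is judged (in metres and radians):
On the way:
1. the pin is started in the pin hole of the bearing box (horizontal distance between pin and gate below 0.004 m and z of pin in the frame of gate below 0.105 m and angle between pin's own z axis and vertical below 0.15 rad), for 0.1 s.
At the end, for the whole second after the job is handed in: The pin stands upright (within 0.08 rad) in the pin hole of the bearing box, through the shaft's cross-hole, its head on the brass plate (tip 30 to 38.5 mm above the bench, within 4 mm of the hole's axis), at rest (z of pin in the frame of gate between 0.03 and 0.0385 m and horizontal distance between pin and gate below 0.004 m and angle between pin's own z axis and vertical below 0.08 rad and linear speed of pin below 0.02 m/s); the robot touches nothing.
It fails at once if the pin and the shaft are forced against each other with more than 90 N (about 20 N on the crank handle with the pin caught) (contact force between pin and crank above 90 N).
It fails at once if a key, the tuning fork, the hammer, the mallet or the tin is moved more than 30 mm (distance of any of key_a, key_b, fork, hammer, mallet, tin from where it was at the start of the episode above 0.03 m).
It also fails if it takes over 72 s, if anything falls off the work surface, if the arm or the gripper's body presses on something with over 40 N, if the wrist force passes 120 N, or if a joint passes its speed limit or range.

ROBOT

A 6-joint arm with a two-finger parallel gripper is mounted at the origin on the work surface. World frame = base frame: x ahead of the robot, y to its left, z up, the work surface at z = 0. Lengths are in mm, angles in rad, forces in N, time in s.
With the tool pointing down it reaches from about 350 to 875 mm from the base axis. Payload 4.2 kg.
Tool frame: the origin (TCP) lies on the mounting face of the last link; the fingertips stand 173 mm ahead of it and the grasp point (between the pads) lies 155 mm ahead of it; z points along the fingers, y is the direction in which the jaws open and shut (so a half turn about z gives the same grasp; the last joint's range is limited). The gripper opens to 85 mm and grips with 20 to 120 N. Pads are 22 mm wide; open, the fingers measure 114 mm over their backs; the gripper's body (76 mm by 85 mm) begins 54 mm behind the grasp point. The pads swing forward as they close: fully open they stand 13 mm farther back than shut.
Start: joints at [-0.974, 0.385, 0.008, 0, -1.194, -0.259], TCP at [207.148, -589.652, 404.712] pointing down, gripper open.
Joint ranges: [-3.14, 3.14], [-1.21, 2.06], [-1.07, 1.41], [-3.16, 2.05], [-2.99, -0.16], [-3.1, 3.1]. Speed limits (rad/s): [2.79, 2.79, 3.14, 3.14, 3.14, 3.14].

INTERFACE

Orientations are given as a unit quaternion [x, y, z, w].
In Python, from bench import arm gives the robot as it stands.
- The arm moves only by the shell command python3 -m jog 'ROWS' [OPENING]. ROWS is JSON, a list that holds one entry, the list of rows, each a list of 4 numbers: the shift along the tool's x, y, z in mm, then the turn about the tool's z in degrees. In form: [[[x, y, z, spin], ...]]. A call has exactly 5 rows; each row is the pose to reach, as a shift and turn from the pose measured when the call began, along the tool's axes at that moment; what a row does not reach only later rows make up. A row lasts 1/8 s, in which the tool goes at most 62.5 mm and 10.7 degrees, less where a joint would pass 70% of its speed; a pose out of reach is approached as far as the arm can. A call with a gripper value outside its range is refused whole. OPENING is the finger opening in mm, from 0 to 85.4, set as the call begins (- or left out, the last holds). The fingers move at their own pace and stop on an object; the grip force is fixed at half the most. Time passes only in rows, so rows that repeat a pose let the fingers close, or fill a call up. It gives the time, the measured TCP pose, the force and the opening at its end, in the units of the state.
- arm.read_state(): the state, without advancing time (a new reading comes with each control period).
- arm.get_image(name): name is "side" or "top"; returns (picture, depth): 420x560x3 uint8, blue, green, red; 420x560 float32, mm along the optical axis (not along the pixel's ray), 0 where there is no reading.
- arm.camera_params(name): a dict with "mtx" (3x3 intrinsics, pixels), "R" (3x3) and "t" (3): a world point X has camera coordinates R X + t. Camera axes: x right, y down, z forward; pixel columns grow to the right and rows downward; lengths in mm; the calibration is good to about 2 mm. A picture is of the moment at which its call begins. camera_params takes no time and is no camera call.
- arm.job_done(): hands the job in, once; it reports no verdict.
The state is a dict: "clock": time; "joints": joint angles; "joint_vel": joint speeds; "joint_efforts": joint torques, N m; "position": TCP position; "ee_rot": TCP orientation; "contact_force": force on the tool from outside, world axes, zero at the start; "wrist_torque": the same for the moment, N m; "gripper_width": finger opening in mm.
Only numpy, scipy, OpenCV 4.12 (cv2) and the standard library are available. Lean on these libraries where they do the work, as an engineer would, in place of code of your own. Each camera call takes 0.05 s, during which the arm holds its last target.

## Working session

There is one attempt and no reset: what is moved stays moved. The work goes in short steps, Python scripts to look and compute and a shell command to move; the robot and the scene stay as the last step left them, time stands still between calls to the robot, and variables do not carry over. Pictures are saved under pics/ and viewed, and the job is handed in when it is done.

```bash
ls; mkdir -p pics
python3 - <<'E'
from bench import arm
import cv2,numpy as np
s=arm.read_state();print({k:np.round(v,3).tolist() for k,v in s.items()})
for n in("side","top"):
    im,d=arm.get_image(n);cv2.imwrite(f"pics/{n}0.png",im);np.save(f"pics/{n}0d.npy",d)
    p=arm.camera_params(n);print(n,p, -np.array(p["R"]).T@np.array(p["t"]))
E
```

```text
pics
{'clock': 0.0, 'joints': [-0.974, 0.386, 0.007, -0.001, -1.194, -0.259], 'joint_vel': [0.0, -0.0, 0.001, -0.0, 0.0, 0.001], 'joint_efforts': [-0.0, -39.229, 18.84, 4.186, -0.005, -0.0], 'position': [207.108, -589.463, 403.634], 'ee_rot': [-0.168, 0.986, 0.001, -0.0], 'contact_force': [-0.097, -0.27, 0.144], 'wrist_torque': [0.032, -0.019, 0.019], 'gripper_width': 85.435}
side {'mtx': array([[537.45590171,   0.        , 270.98302098],
       [  0.        , 537.45590171, 211.11261479],
       [  0.        ,   0.        ,   1.        ]]), 'R': array([[-0.86874713, -0.49517307,  0.00905794],
       [-0.27385121,  0.46505339, -0.84186155],
       [ 0.41265474, -0.73384533, -0.53961754]]), 't': array([ 505.50727272,  226.45050187, 1374.16351141])} [ -65.88335323 1153.42549696  927.58384817]
top {'mtx': array([[511.35115215,   0.        , 284.15534048],
       [  0.        , 511.35115215, 213.58460383],
       [  0.        ,   0.        ,   1.        ]]), 'R': array([[-0.00951698, -0.9998747 ,  0.0126499 ],
       [-0.99896277,  0.00894344, -0.04464753],
       [ 0.0445288 , -0.01306169, -0.99892271]]), 't': array([  49.42332216,  540.41415115, 1492.76313035])} [ 473.85302057   64.08197241 1514.65794772]
```

View pics/side0.png

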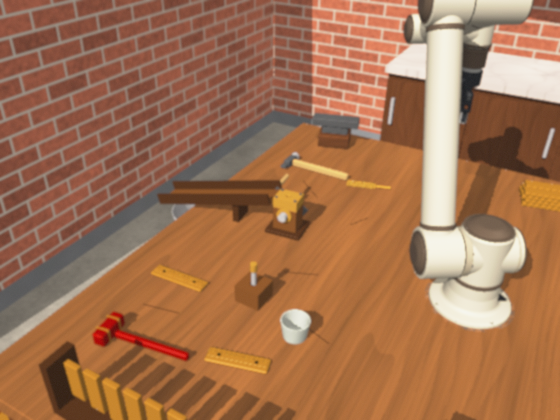

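View pics/top0.png

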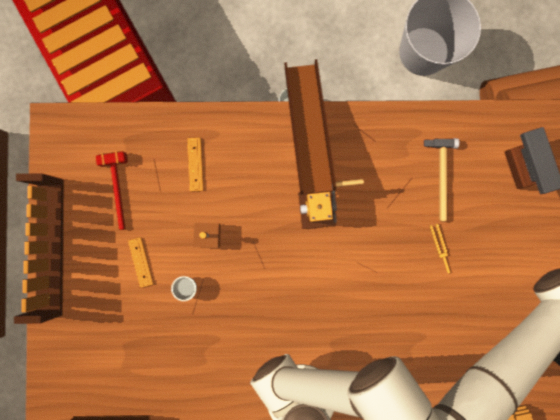

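The side view shows the gate at about (287,205), the pin in its stand at (254,272) and the tin at (295,325). In the top view the brass plate is at (319,207), the handle at (350,183) and the pin head at (203,235). I'll zoom in on these.

Run:
```python
import cv2,numpy as np
t=cv2.imread("pics/top0.png");s=cv2.imread("pics/side0.png")
a=cv2.resize(t[165:235,285:375],None,fx=6,fy=6,interpolation=cv2.INTER_CUBIC)
b=cv2.resize(t[215:255,185:250],None,fx=6,fy=6,interpolation=cv2.INTER_CUBIC)
cv2.imwrite("pics/ztop_gate.png",a);cv2.imwrite("pics/ztop_pin.png",b)
c=cv2.resize(s[165:310,225:325],None,fx=4,fy=4,interpolation=cv2.INTER_CUBIC)
cv2.imwrite("pics/zside.png",c)
```

```text
(no output)
```

View pics/ztop_gate.png

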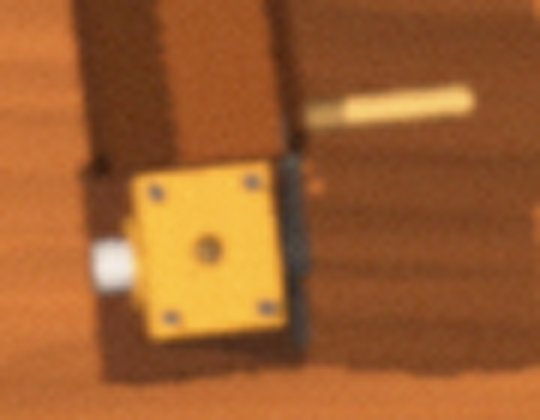

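View pics/ztop_pin.png

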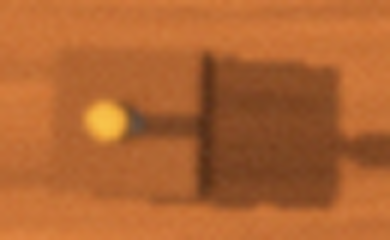

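View pics/zside.png

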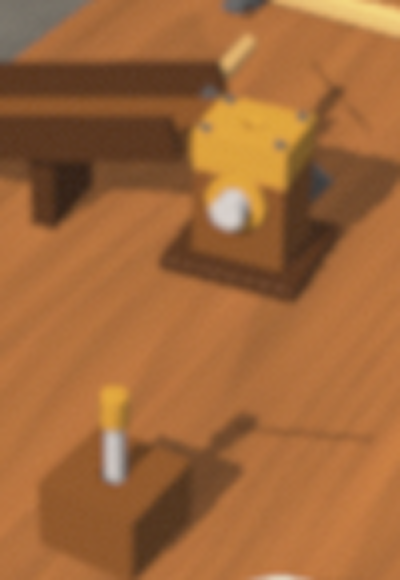

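```bash
cat > h.py <<'E'
import cv2,numpy as np
from bench import arm
P={n:{k:np.array(v) for k,v in arm.camera_params(n).items()} for n in("side","top")}
def ray(n,u,v):
    p=P[n];c=-p["R"].T@p["t"];d=p["R"].T@np.linalg.inv(p["mtx"])@np.array([u,v,1.]);return c,d/np.linalg.norm(d)
def plane(n,u,v,z):
    c,d=ray(n,u,v);return c+d*(z-c[2])/d[2]
def proj(n,X):
    p=P[n];q=p["mtx"]@(p["R"]@np.array(X,float)+p["t"]);return q[:2]/q[2]
def tri(uv1,uv2):
    c,d=ray("side",*uv1);e,f=ray("top",*uv2)
    A=np.c_[d,-f];s=np.linalg.lstsq(A,e-c,rcond=None)[0]
    a=c+d*s[0];b=e+f*s[1];return (a+b)/2,np.linalg.norm(a-b)
def brass(im):
    h=cv2.cvtColor(im,cv2.COLOR_BGR2HSV);return cv2.inRange(h,(18,120,120),(32,255,255))
E
python3 - <<'E'
from h import *
t=cv2.imread("pics/top0.png");s=cv2.imread("pics/side0.png")
def blob(im,x0,x1,y0,y1,n):
    m=brass(im);z=np.zeros_like(m);z[y0:y1,x0:x1]=m[y0:y1,x0:x1]
    for c in sorted(cv2.findContours(z,0,2)[0],key=cv2.contourArea)[-2:]:
        M=cv2.moments(c);print(n,cv2.contourArea(c),M["m10"]/max(M["m00"],1),M["m01"]/max(M["m00"],1),cv2.minAreaRect(c),cv2.boundingRect(c))
blob(t,295,335,185,230,"plate");blob(t,195,212,225,245,"pin");blob(s,240,270,255,290,"pinside");blob(s,265,310,180,230,"gateside")
print(plane("top",319.2,206.2,115))
for n,z in(("pin",112),): print(plane("top",202.4,234.9,z))
d=np.load("pics/top0d.npy");print(d[205:209,312:327:3].round(),d[232:238,199:206].round())
E
```

```text
plate 493.0 318.8184584178499 206.64503042596348 ((318.6463623046875, 206.3170623779297), (26.172273635864258, 23.52191734313965), 83.6598129272461) (307, 193, 25, 28)
pin 16.0 202.36458333333331 234.73958333333331 ((202.5, 235.0), (4.0, 5.0), 90.0) (200, 233, 6, 5)
pinside 34.0 253.0 266.5 ((253.0, 266.5), (9.0, 4.0), 90.0) (251, 262, 5, 10)
gateside 0.0 0.0 0.0 ((281.5, 180.0), (1.0, 0.0), 180.0) (281, 180, 2, 1)
gateside 472.5 287.45608465608467 201.42645502645502 ((285.9230651855469, 202.11538696289062), (26.07090950012207, 29.67646026611328), 33.6900634765625) (273, 190, 30, 32)
[555.66902859 -50.58894909 115.        ]
[480.02026402 269.93639326 112.        ]
[[1411. 1405. 1452. 1428. 1404.]
 [1402. 1392. 1445. 1450. 1407.]
 [1403. 1406. 1451. 1447. 1407.]
 [1405. 1402. 1398. 1455. 1404.]] [[1462. 1468. 1395. 1399. 1401. 1399. 1415.]
 [1461. 1463. 1403. 1398. 1399. 1392. 1399.]
 [1463. 1396. 1397. 1404. 1396. 1396. 1404.]
 [1460. 1400. 1395.    0. 1402. 1404. 1399.]
 [1464. 1399. 1398. 1399.    0. 1399. 1394.]
 [1458. 1461. 1402. 1402. 1402. 1396. 1405.]]
```

Run:
```python
from h import *
t=cv2.imread("pics/top0.png");s=cv2.imread("pics/side0.png")
F=8
def up(im,x0,y0,x1,y1):
    return cv2.resize(im[y0:y1,x0:x1],None,fx=F,fy=F,interpolation=cv2.INTER_CUBIC)
def px(q,x0,y0): return (np.array(q)+.5)/F-.5+[x0,y0]
x0,y0=295,180
m=brass(up(t,x0,y0,345,235));m=cv2.morphologyEx(m,cv2.MORPH_CLOSE,np.ones((33,33)))
m=cv2.morphologyEx(m,cv2.MORPH_OPEN,np.ones((61,61)))
c=max(cv2.findContours(m,0,2)[0],key=cv2.contourArea);r=cv2.minAreaRect(c);bp=px(cv2.boxPoints(r),x0,y0)
print("plate",px(r[0],x0,y0),r[1],r[2]);w=np.array([plane("top",*q,115)[:2] for q in bp]);print(w,w.mean(0),[np.linalg.norm(w[i]-w[i-1]) for i in range(4)])
e=w[np.argsort(w[:,0])];print("yaw",[np.arctan2(*(w[i]-w[i-1])[::-1]) for i in range(4)])
# pin head
x1,y1=190,222
m=brass(up(t,x1,y1,216,248));c=max(cv2.findContours(m,0,2)[0],key=cv2.contourArea);(q,rad)=cv2.minEnclosingCircle(c);M=cv2.moments(c);q2=(M["m10"]/M["m00"],M["m01"]/M["m00"])
print("pin",px(q,x1,y1),rad/F,px(q2,x1,y1));print(plane("top",*px(q2,x1,y1),108))
x2,y2=240,252
g=up(s,x2,y2,270,300);m=brass(g);c=max(cv2.findContours(m,0,2)[0],key=cv2.contourArea);b=cv2.boundingRect(c);print(px(b[:2],x2,y2),px((b[0]+b[2],b[1]+b[3]),x2,y2))
M=cv2.moments(c);cs=px((M["m10"]/M["m00"],M["m01"]/M["m00"]),x2,y2);print("side head c",cs)
T=tri(cs,px(q2,x1,y1));print(T, proj("side",[*plane("top",*px(q2,x1,y1),112)[:2],100]))
# handle in top
x3,y3=328,172
g=up(t,x3,y3,370,195);h=cv2.cvtColor(g,cv2.COLOR_BGR2HSV);m=cv2.inRange(h,(14,60,170),(32,170,255));c=max(cv2.findContours(m,0,2)[0],key=cv2.contourArea);r=cv2.minAreaRect(c);print("handle",px(r[0],x3,y3),px(cv2.boxPoints(r),x3,y3).round(1).tolist())
for z in (100,108,116):print(z,plane("top",*px(r[0],x3,y3),z))
```

```text
plate [318.75   206.5625] (212.0, 187.0) 90.0
[[591.41349736 -17.66833612]
 [590.87039881 -81.94568429]
 [518.01744457 -80.9574343 ]
 [518.60145911 -16.82954637]] [554.72569996 -49.35025027] [np.float64(72.8168694970277), np.float64(64.27964252424596), np.float64(72.85965673747475), np.float64(64.1305471938144)]
yaw [np.float64(-0.011519422724873796), np.float64(-1.579245425020928), np.float64(3.1280284901973463), np.float64(1.5616895495147993)]
pin [202.14864826 234.78716183] 2.974928617477417 [202.24972944 234.72006721]
[480.53492798 270.93365928 108.        ]
[250.1875 261.4375] [256.1875 271.3125]
side head c [253.06950848 266.37867647]
(array([479.80404109, 271.40661459, 101.9368923 ]), np.float64(1.7299995994231752)) [252.70208978 266.64545227]
handle [349.95713043 182.30291271] [[335.8, 180.9], [363.6, 178.3], [364.1, 183.7], [336.4, 186.4]]
100 [ 622.37231484 -138.28847189  100.        ]
108 [ 621.53242675 -137.14405139  108.        ]
116 [ 620.69253867 -135.99963089  116.        ]
```

Run:
```python
from h import *
t=cv2.imread("pics/top0.png")
a=plane("top",(335.8+336.4)/2,(180.9+186.4)/2,108);b=plane("top",(363.6+364.1)/2,(178.3+183.7)/2,108);d=a-b;print("yaw handle",np.arctan2(-d[0],d[1]))
S=[(156,191),(252,181),(268,307),(171,316)]
w=np.array([plane("top",285+(x+.5)/6-.5,165+(y+.5)/6-.5,115)[:2] for x,y in S]);print(w,w.mean(0));
for i,j in((1,0),(2,3)):
    d=w[j]-w[i];print(np.arctan2(-d[0],d[1]))
for i,j in((3,0),(2,1)):
    d=w[j]-w[i];print(np.arctan2(d[1],d[0]))
F=8;x0,y0=295,180
g=cv2.resize(t[y0:235,x0:345],None,fx=F,fy=F,interpolation=cv2.INTER_CUBIC);m=brass(g);m=cv2.morphologyEx(m,cv2.MORPH_CLOSE,np.ones((33,33)))
k=cv2.getStructuringElement(cv2.MORPH_ELLIPSE,(81,81));m=cv2.morphologyEx(m,cv2.MORPH_OPEN,k)
c=max(cv2.findContours(m,0,2)[0],key=cv2.contourArea);r=cv2.minAreaRect(c);M=cv2.moments(c)
f=lambda q:plane("top",*((np.array(q)+.5)/F-.5+[x0,y0]),115)[:2]
print(r[2],f(r[0]),f((M["m10"]/M["m00"],M["m01"]/M["m00"])),[f(q).round(1).tolist() for q in cv2.boxPoints(r)])
gg=cv2.cvtColor(g,cv2.COLOR_BGR2GRAY)
hm=(gg[180:250,150:230]<125).astype(np.uint8);M=cv2.moments(hm,True);print("hole",f((150+M["m10"]/M["m00"],180+M["m01"]/M["m00"])),M["m00"]/64)
```

```text
yaw handle 0.08715789369092015
[[582.78444862 -27.24417247]
 [586.99974771 -71.28984663]
 [529.19338328 -77.84784951]
 [525.47816172 -33.42488681]] [556.11393533 -52.45168885]
0.09541232066397926
0.08343873314704199
0.10743872723825944
0.11296478390264297
83.6598129272461 [555.3663736  -49.12075899] [555.10999309 -48.93515028] [[588.4, -13.1], [595.1, -78.0], [522.4, -85.1], [515.8, -20.3]]
hole [556.88762175 -52.35006147] 4.421875
```

```bash
cat >> h.py <<'E'
from scipy.spatial.transform import Rotation as Ro
def to(x,y,z,ang=None):
    s=arm.read_state();R=Ro.from_quat(s["ee_rot"]).as_matrix();d=R.T@(np.array([x,y,z])-s["position"])
    yw=np.arctan2(R[1,1],R[0,1]);
    # spin + about tool z (down) lowers yaw
    sp=0 if ang is None else -np.degrees((ang-yw+np.pi)%(2*np.pi)-np.pi)
    print("shift",d.round(1),"spin",round(float(sp),1),"yaw",round(float(np.degrees(yw)),1),"tilt",np.degrees(np.arccos(-R[2,2])).round(2))
def st():
    s=arm.read_state();print(s["clock"],np.round(s["position"],1),np.round(s["contact_force"],1),round(s["gripper_width"],1),np.round(s["joints"],2))
E
python3 - <<'E'
from h import *
to(480,-190,404,np.pi+.1);to(480,271,404,np.pi+.1)
E
```

```text
shift [-3.898e+02  2.866e+02  2.000e-01] spin -76.4 yaw 109.3 tilt 0.11
shift [-542.5  721.5    1.1] spin -76.4 yaw 109.3 tilt 0.11
```

```bash
python3 -m jog '[[[-45,40,0,-9],[-90,80,0,-18],[-135,120,0,-27],[-178,162,0,-36],[-220,204,0,-45]]]' 50
python3 - <<'E'
from h import *
to(480,271,370,np.pi+.1)
E
```

```text
clock: 0.72
position: [347.5, -322.3, 403.8]
ee_rot: [-0.535, 0.845, 0.001, 0.0]
contact_force: [0.9, 0.2, 0.5]
gripper_width: 50.0
shift [-592.8  134.5   35. ] spin -31.1 yaw 154.6 tilt 0.13
```

```bash
python3 -m jog '[[[-60,12,0,-6],[-120,26,0,-12],[-180,40,0,-18],[-240,54,0,-24],[-300,68,0,-31]]]'
python3 - <<'E'
from h import *
to(480,271,370,np.pi+.1)
E
```

```text
clock: 1.35
position: [414.4, -20.1, 404.5]
ee_rot: [0.742, -0.67, -0.001, -0.001]
contact_force: [0.8, -0.5, 0.8]
gripper_width: 49.7
shift [-282.8  -95.1   35.1] spin 0.1 yaw -174.1 tilt 0.13
```

```bash
python3 -m jog '[[[-60,-20,7,0],[-117,-40,14,0],[-174,-60,21,0],[-231,-79,28,0],[-283,-95,35,0]]]'
python3 - <<'E'
from h import *
to(480.3,271.2,259,np.pi+.1)
t,_=arm.get_image("top");s,_=arm.get_image("side")
cv2.imwrite("pics/p1.png",np.hstack([cv2.resize(t[180:290,140:260],None,fx=3,fy=3),cv2.resize(s[190:300,200:320],None,fx=3,fy=3)]))
E
```

```text
clock: 1.98
position: [479.9, 273.4, 369.4]
ee_rot: [0.743, -0.67, -0.001, -0.0]
contact_force: [0.7, -1.1, -0.7]
gripper_width: 49.8
shift [  2.4  -0.2 110.4] spin 0.2 yaw -174.1 tilt 0.12
```

View pics/p1.png

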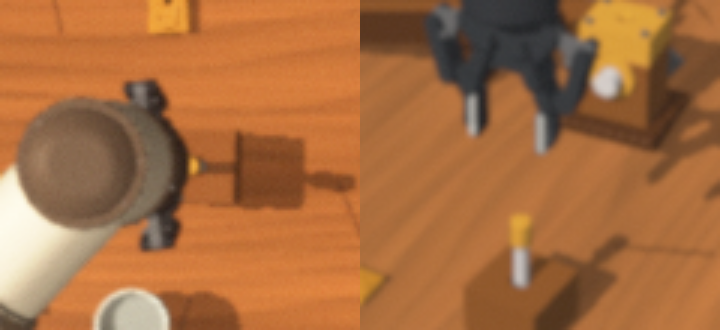

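Run:
```python
from h import *
for z in(205,197,112,88,50):print(z,(proj("side",[480,273.2,z])-[200,190])*3,(proj("side",[480.3,271,z])-[200,190])*3)
print((proj("side",[480-25,273.2-2.5,200])-[200,190])*3,(proj("side",[480+25,273.2+2.5,200])-[200,190])*3)
```

```text
205 [155.52378959 126.58946319] [156.66094752 125.09124338]
197 [155.6273606  134.95494427] [156.76050248 133.45035316]
112 [156.68568831 220.4365894 ] [157.77784628 218.87139356]
88 [156.97123783 243.50056335] [158.05235458 241.92041994]
50 [157.4121097  279.10999871] [158.47619339 277.50794921]
[184.68654345 139.5873991 ] [126.87862375 124.16527336]
```

```bash
python3 -m jog '[[[2,0,25,0],[2,0,50,0],[2,0,75,0],[2,0,95,0],[2,0,110,0]]]' ; python3 -m jog '[[[0,0,0,0],[0,0,0,0],[0,0,0,0],[0,0,0,0],[0,0,0,0]]]' 10; python3 -c "
from h import *
st();to(480.3,271.2,259,np.pi+.1)"
```

```text
clock: 2.7
position: [480.2, 273.0, 257.0]
ee_rot: [0.744, -0.669, -0.001, 0.001]
contact_force: [0.9, 0.6, 0.3]
gripper_width: 50.2
clock: 3.32
position: [480.3, 273.1, 257.6]
ee_rot: [0.744, -0.669, -0.001, 0.0]
contact_force: [-0.3, -0.4, 1.2]
gripper_width: 16.2
3.325 [480.3 273.1 257.6] [-0.3 -0.4  1.2] 16.2 [ 0.81  0.42 -0.36 -0.   -0.8  -0.7 ]
shift [ 1.9  0.2 -1.5] spin 0.4 yaw -173.9 tilt 0.13
```

```bash
python3 -m jog '[[[0,0,0,0],[0,0,0,0],[0,0,-20,0],[0,0,-50,0],[0,0,-90,0]]]'
python3 - <<'E'
from h import *
t,_=arm.get_image("top");s,_=arm.get_image("side")
cv2.imwrite("pics/p2.png",np.hstack([cv2.resize(t[180:290,140:260],None,fx=3,fy=3),cv2.resize(s[190:300,200:320],None,fx=3,fy=3)]))
E
```

```text
clock: 3.95
position: [480.2, 272.8, 347.4]
ee_rot: [0.744, -0.669, -0.001, 0.002]
contact_force: [0.3, 0.9, -1.7]
gripper_width: 16.5
```

View pics/p2.png

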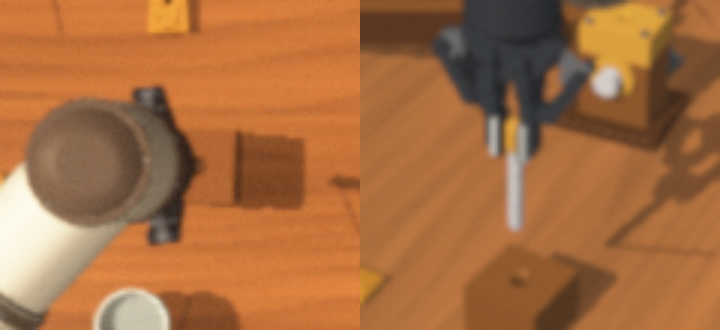

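```bash
python3 -c "
from h import *
to(480,273,410,np.pi+.1);to(556.3,-52,410,np.pi+.1)"
```

```text
shift [  0.3   1.2 -57.7] spin 0.4 yaw -173.9 tilt 0.51
shift [331.6 -39.9 -59.4] spin 0.4 yaw -173.9 tilt 0.51
```

```bash
python3 -m jog '[[[10,0,-40,0],[55,-5,-60,0],[110,-12,-60,0],[165,-20,-60,0],[220,-27,-60,0]]]'; python3 -c "
from h import *
to(556.3,-52,405,np.pi+.1)"
```

```text
clock: 4.68
position: [531.5, 55.9, 410.5]
ee_rot: [0.744, -0.668, -0.0, -0.004]
contact_force: [0.8, 0.4, -1.5]
gripper_width: 15.8
shift [110.  -13.    4.9] spin 0.4 yaw -173.8 tilt 0.48
```

```bash
python3 -m jog '[[[50,-6,0,0],[90,-10,0,0],[110,-13,5,0],[110,-13,5,0],[110,-13,5,0]]]'
python3 - <<'E'
from h import *
to(556.3,-52,405,np.pi+.1)
t,_=arm.get_image("top");s,_=arm.get_image("side")
cv2.imwrite("pics/t3.png",t);cv2.imwrite("pics/s3.png",s)
cv2.imwrite("pics/p3.png",np.hstack([cv2.resize(t[150:250,260:360],None,fx=4,fy=4,interpolation=2),cv2.resize(s[130:230,235:335],None,fx=4,fy=4,interpolation=2)]))
E
```

```text
clock: 5.3
position: [556.1, -51.7, 404.3]
ee_rot: [0.744, -0.668, -0.001, -0.004]
contact_force: [0.3, -0.6, -0.7]
gripper_width: 16.2
shift [ 0.3 -0.1 -0.7] spin 0.4 yaw -173.8 tilt 0.45
```

View pics/p3.png

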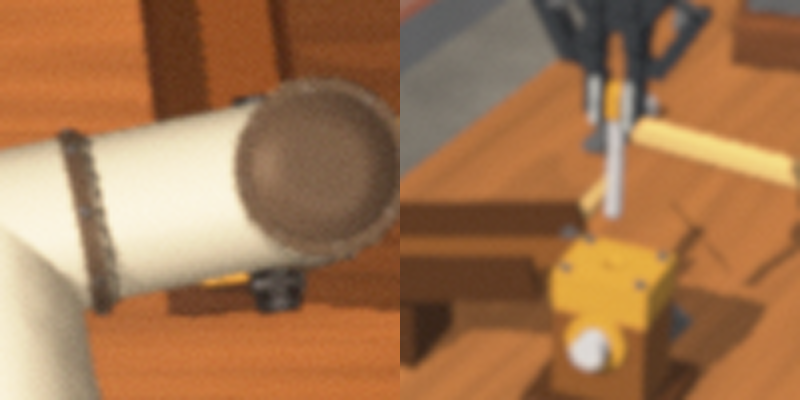

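Run:
```python
from h import *
s0=cv2.imread("pics/side0.png");s=cv2.imread("pics/s3.png")
cv2.imwrite("pics/p4.png",np.hstack([cv2.resize(s[140:220,268:308],None,fx=10,fy=7,interpolation=2),cv2.resize(s0[140:220,268:308],None,fx=10,fy=7,interpolation=2)]))
S=arm.read_state();print(Ro.from_quat(S["ee_rot"]).as_matrix()[:,2])
# expected hole pixel & vertical axis
for z in (115,154,230):print(z,proj("side",[556.3,-52,z]))
g=cv2.cvtColor(s,cv2.COLOR_BGR2HSV)
for r in range(158,188):
    row=g[r,278:300];print(r,"".join("%4d"%v for v in row[:,1]))
```

```text
[ 0.00483949  0.00688748 -0.99996457]
115 [287.65751039 195.16075188]
154 [288.00443353 183.62496253]
230 [288.70813026 160.22583928]
158  165 165 154 103  46  20  15  84 162 177 174 136  66  24  14   5  17  61  65  60  67 100
159  166 166 158 120  64  30  18  63 129 139 135 109  54  22  14  19  79 112 115 110 114 132
160  168 167 163 136  87  53  33  33  63  69  70  57  31  18  17  51 110 129 125 125 129 133
161  168 166 167 154 124  91  54  21  17  23  26  23  17  16  33  81 121 124 119 118 119 119
162  164 166 165 160 141 108  56  18   9  13  14  14  15  20  59 104 122 121 119 117 116 115
163  168 165 159 145 119  73  35  14  11  11  14  13  13  32  88 121 123 122 122 121 122 120
164  166 162 146 116  72  36  14   7  11  13  13  13  14  44 110 129 127 126 123 124 124 122
165  164 154 125  79  30   9   5   9  13  14  13  13  20  64 127 140 138 134 130 128 127 124
166  164 151 117  69  29  14  10  17  17  17  14  16  36  90 144 156 151 146 143 141 137 133
167  165 155 132 104  73  57  49  50  35  20  15  19  46 108 155 166 164 160 158 154 149 146
168  165 162 156 147 133 123 116 102
[... 1123 characters left out ...]
2  14  26  74 139 164 167 165 165 167 168 165 166
181  154 142 134 131 130 131 133 102  50  22  14  27  80 142 164 166 165 165 167 167 166 166
182  163 145 131 128 130 137 144 109  56  24  17  33  87 145 164 165 166 168 167 166 166 168
183  160 156 134 135 135 147 157 127  75  38  34  54 105 152 164 167 167 166 164 164 167 165
184  158 150 145 145 150 160 165 149 115  85  77  97 135 159 165 165 165 163 165 167 166 165
185  147 160 159 156 164 167 169 165 155 141 135 143 156 165 166 167 166 165 166 165 164 165
186  111 140 150 165 165 167 169 169 168 164 164 159 164 164 165 164 168 166 165 167 165 166
187   73 105 142 152 158 161 168 169 165 162 165 165 163 165 163 166 165 166 164 164 163 163
```

View pics/p4.png

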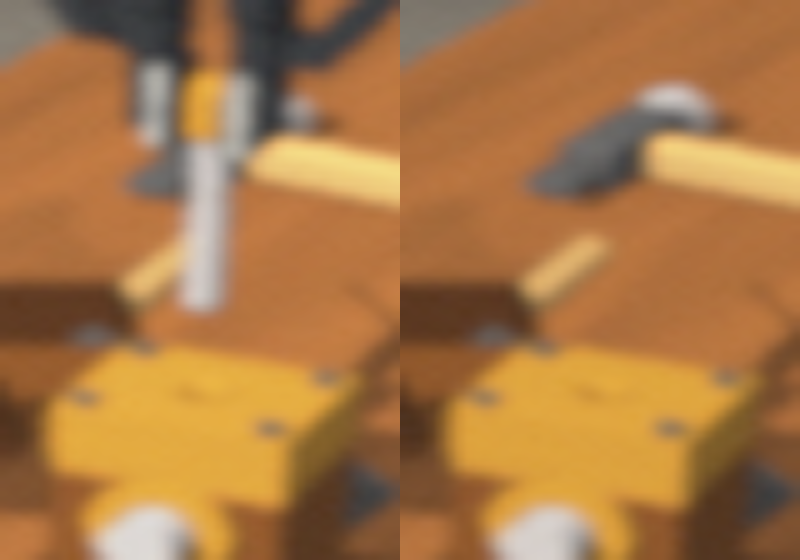

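Run:
```python
from h import *
c=np.array([-.49,.87,0])*4
for p in ([556.3,-52,154.8],[557.3,-50,154.8]):
    print(proj("side",p),proj("side",np.array(p)+c))
for d in ([1,0,0],[0,1,0],[0,0,1]):print(proj("side",np.array([556.3,-52,154.8])+np.array(d)*10)-proj("side",[556.3,-52,154.8]))
print(plane("side",287.75,195.6,115),plane("side",288.2,194.9,115),plane("side",287.7,184.0,154.8)-c)
```

```text
[288.01164798 183.38506976] [288.0414006  184.06999685]
[287.38157176 183.59277272] [287.40998115 184.27861428]
[-3.03326193 -0.86875544]
[-1.63530201  1.4803106 ]
[ 0.09051903 -3.00991289]
[554.88173366 -49.92812463 115.        ] [555.62915463 -54.12642634 115.        ] [557.34343869 -51.85630039 154.8       ]
```

```bash
python3 -m jog '[[[0,1.4,10,0],[0,1.4,20,0],[0,1.4,28,0],[0,1.4,34,0],[0,1.4,34,0]]]'
python3 - <<'E'
from h import *
to(555,-52,404,np.pi+.1)
s,_=arm.get_image("side");cv2.imwrite("pics/s5.png",s)
cv2.imwrite("pics/p5.png",cv2.resize(s[150:220,260:320],None,fx=10,fy=8,interpolation=2))
E
```

```text
clock: 6.02
position: [554.9, -51.2, 370.1]
ee_rot: [0.744, -0.668, -0.001, -0.004]
contact_force: [0.8, -0.4, -1.1]
gripper_width: 16.1
shift [  0.6  -0.2 -33.9] spin 0.5 yaw -173.8 tilt 0.43
```

View pics/p5.png

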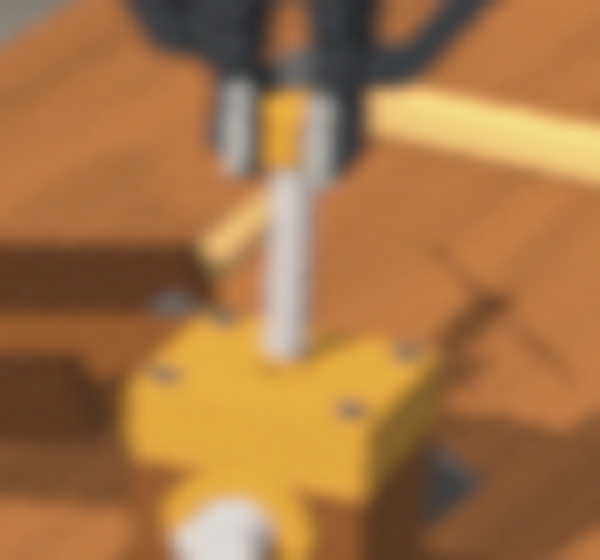

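```bash
python3 -m jog '[[[0,0,3,0],[0,0,6,0],[0,0,8,0],[0,0,10,0],[0,0,10,0]]]'; python3 -c "
from h import *
st()"
```

```text
clock: 6.7
position: [555.0, -51.1, 360.4]
ee_rot: [0.744, -0.668, -0.001, -0.004]
contact_force: [-0.7, 0.6, -0.6]
gripper_width: 16.6
6.7 [555.  -51.1 360.4] [-0.7  0.6 -0.6] 16.6 [ 0.2   0.31 -0.22 -0.01 -1.03 -0.09]
```

Tip is about 4 mm below the mouth with no contact force, so it is in. Continuing.

```bash
python3 -m jog '[[[0,0,2,0],[0,0,4,0],[0,0,6,0],[0,0,8,0],[0,0,8,0]]]'; python3 -c "
from h import *
to(554.9,-51.2,360)"
```

```text
clock: 7.32
position: [555.0, -51.1, 352.1]
ee_rot: [0.744, -0.668, -0.001, -0.004]
contact_force: [-0.4, -0.4, -1.5]
gripper_width: 16.0
shift [ 0.1  0.  -7.9] spin 0.0 yaw -173.8 tilt 0.43
```

```bash
python3 -m jog '[[[0,0,2,0],[0,0,4,0],[0,0,6,0],[0,0,8,0],[0,0,10,0]]]'; python3 -m jog '[[[0,0,1,0],[0,0,3,0],[0,0,4,0],[0,0,5,0],[0,0,5,0]]]'
```

```text
clock: 7.95
position: [555.0, -51.0, 342.0]
ee_rot: [0.744, -0.668, -0.001, -0.004]
contact_force: [-0.7, -0.4, -0.5]
gripper_width: 16.0
clock: 8.57
position: [555.0, -51.0, 336.8]
ee_rot: [0.744, -0.668, -0.001, -0.004]
contact_force: [-0.5, -0.4, -1.6]
gripper_width: 16.2
```

```bash
python3 -m jog '[[[0,0,2,0],[0,0,2,0],[0,0,2,0],[0,0,2,0],[0,0,2,0]]]' 50; python3 -m jog '[[[0,0,-5,0],[0,0,-20,0],[0,0,-40,0],[0,0,-60,0],[0,0,-80,0]]]' 40
python3 - <<'E'
from h import *
s,_=arm.get_image("side");cv2.imwrite("pics/s6.png",s)
cv2.imwrite("pics/p6.png",cv2.resize(s[150:220,260:320],None,fx=10,fy=8,interpolation=2))
E
```

```text
clock: 9.2
position: [555.0, -51.0, 334.9]
ee_rot: [0.744, -0.668, -0.001, -0.004]
contact_force: [-0.1, -0.7, -0.5]
gripper_width: 50.2
clock: 9.82
position: [554.7, -51.5, 416.9]
ee_rot: [0.744, -0.668, -0.0, -0.004]
contact_force: [-0.1, 0.0, 0.9]
gripper_width: 39.7
```

View pics/p6.png

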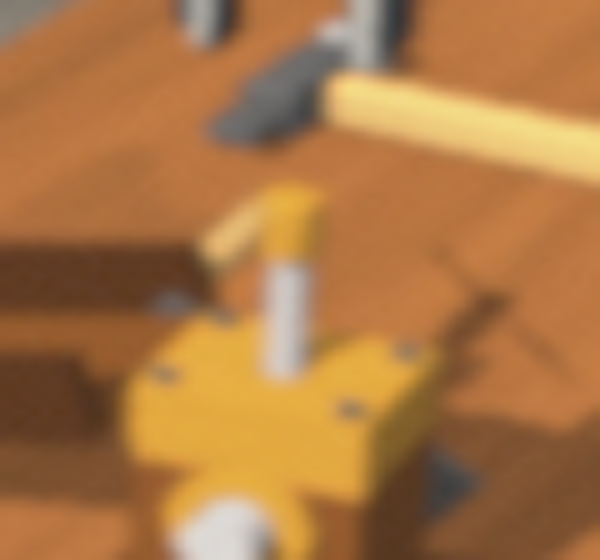

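```bash
python3 -c "
from h import *
to(621,-138.5,417,np.pi+.1);to(621,-138.5,262,np.pi+.1)"
```

```text
shift [ 93.5 -55.8   3.3] spin 0.5 yaw -173.7 tilt 0.74
shift [ 94.3 -54.  158.3] spin 0.5 yaw -173.7 tilt 0.74
```

```bash
python3 -m jog '[[[40,-24,3,0],[75,-45,3,0],[94,-55,30,0],[94,-55,70,0],[94,-54,100,0]]]' 40
python3 - <<'E'
from h import *
to(621,-138.5,262,np.pi+.1)
s,_=arm.get_image("side");t,_=arm.get_image("top")
cv2.imwrite("pics/p7.png",np.hstack([cv2.resize(t[140:240,280:380],None,fx=4,fy=4,interpolation=2),cv2.resize(s[130:230,235:335],None,fx=4,fy=4,interpolation=2)]))
E
```

```text
clock: 10.5
position: [620.2, -139.0, 318.8]
ee_rot: [0.744, -0.668, 0.002, -0.006]
contact_force: [1.0, -0.1, 0.9]
gripper_width: 40.2
shift [-0.1 -0.2 56.8] spin 0.5 yaw -173.8 tilt 0.7
```

View pics/p7.png

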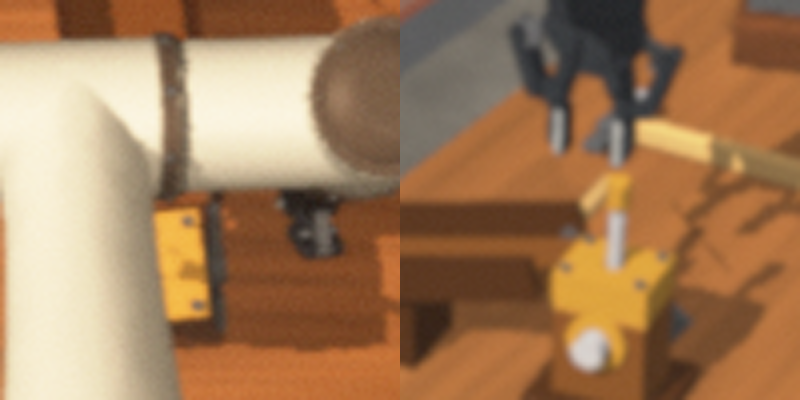

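Run:
```python
from h import *
for p in ([621.5,-137,107],[621,-138,146],[612.6,-54,107]):print(((proj("side",p)-[235,130])*4+[400,0]))
u=np.array([-.1,.995,0]);
for k in(-128,-90,-48):print(k,((proj("side",np.array([556.3,-52,107])+np.array([.995,.1,0])*56.7+k*u)-[235,130])*4+[400,0]))
```

```text
[588.11087369 199.14300722]
[590.32772274 154.45770525]
[545.2968336  248.94838484]
-128 [605.90962524 178.30579719]
-90 [587.17569829 199.68136053]
-48 [565.69072764 224.19588714]
```

```bash
python3 -m jog '[[[0,0,15,0],[0,0,30,0],[0,0,42,0],[0,0,52,0],[0,0,56,0]]]' 40; python3 -m jog '[[[0,0,0,0],[0,0,0,0],[0,0,0,0],[0,0,0,0],[0,0,0,0]]]' 20;python3 - <<'E'
from h import *
to(621,-138.5,262,np.pi+.1)
s,_=arm.get_image("side");cv2.imwrite("pics/s8.png",s)
cv2.imwrite("pics/p8.png",cv2.resize(s[130:230,235:335],None,fx=6,fy=6,interpolation=2))
E
```

```text
clock: 11.22
position: [619.4, -138.2, 259.8]
ee_rot: [0.744, -0.668, -0.001, -0.003]
contact_force: [-0.0, 0.2, 0.2]
gripper_width: 39.8
clock: 11.85
position: [619.4, -138.2, 260.0]
ee_rot: [0.744, -0.668, -0.001, -0.004]
contact_force: [-0.9, 1.0, -0.7]
gripper_width: 20.1
shift [ 0.5 -1.5 -2. ] spin 0.5 yaw -173.8 tilt 0.44
```

View pics/p8.png

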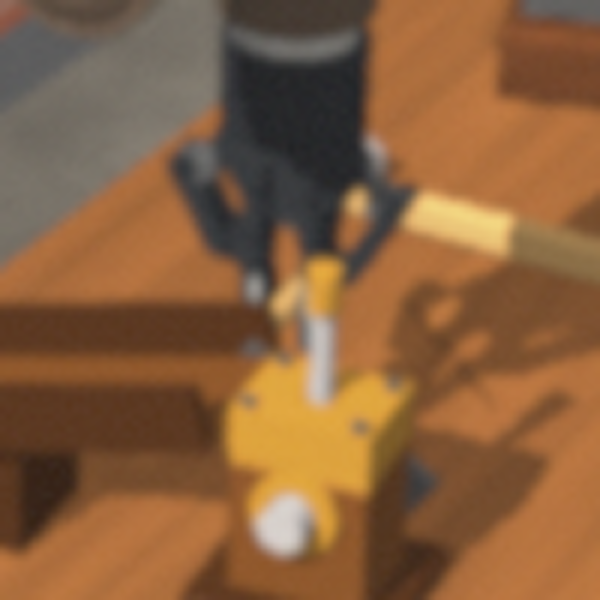

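```bash
cat >> h.py <<'E'
def pinz(n):
    s,_=arm.get_image("side");cv2.imwrite(f"pics/{n}.png",s)
    g=cv2.resize(s[160:215,275:305],None,fx=8,fy=8,interpolation=2);m=brass(g);m[:, :60]=0;m[:,150:]=0
    cs=[c for c in cv2.findContours(m[:230],0,2)[0] if cv2.contourArea(c)>300]
    for c in cs:
        b=cv2.boundingRect(c);print("brass x %.1f..%.1f top %.2f bot %.2f"%(275+b[0]/8,275+(b[0]+b[2])/8,160+b[1]/8,160+(b[1]+b[3])/8))
E
python3 -m jog '[[[0,3,-3,0],[0,7,-8,0],[0,10,-11,0],[0,14,-14,0],[0,17,-17,0]]]' 20
python3 - <<'E'
from h import *
pinz("s9");st()
cv2.imwrite("pics/p9.png",cv2.resize(cv2.imread("pics/s9.png")[130:230,235:335],None,fx=6,fy=6,interpolation=2))
E
```

```text
clock: 12.52
position: [602.8, -140.0, 277.9]
ee_rot: [0.745, -0.668, -0.0, -0.004]
contact_force: [2.7, 1.1, 2.0]
gripper_width: 19.9
brass x 282.5..289.6 top 173.00 bot 182.12
12.575 [ 602.4 -140.1  278.2] [1.2 0.4 2.7] 20.2 [ 0.03  0.48 -0.17 -0.01 -0.91  0.08]
```

View pics/p9.png

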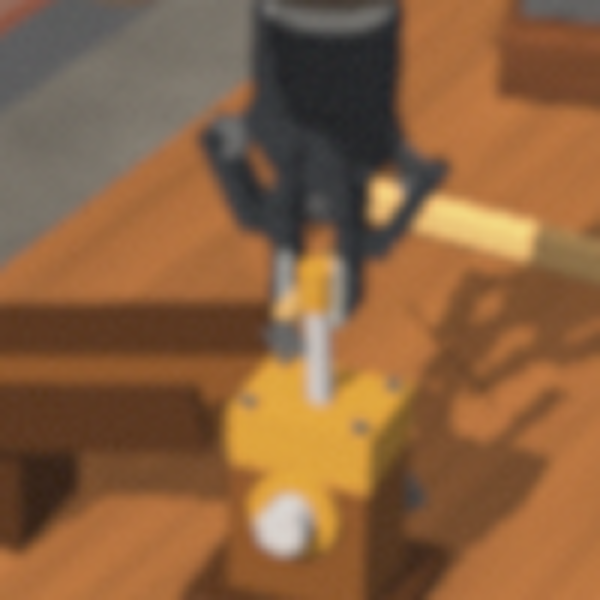

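```bash
python3 -m jog '[[[0,1,-1,0],[0,2,-1.5,0],[0,3,-2,0],[0,3.5,-2.5,0],[0,4.3,-2.6,0]]]'; python3 -c "
from h import *
pinz('s10')"; python3 -m jog '[[[0,1,-0.5,0],[0,2,-1,0],[0,3,-1.5,0],[0,3.5,-2,0],[0,4.4,-2.3,0]]]'; python3 -c "
from h import *
pinz('s11');st()"
```

```text
clock: 13.2
position: [598.2, -140.7, 280.8]
ee_rot: [0.744, -0.668, -0.0, -0.004]
contact_force: [2.1, 1.4, 0.5]
gripper_width: 20.0
brass x 283.0..290.4 top 172.88 bot 182.50
clock: 13.88
position: [593.6, -141.2, 283.1]
ee_rot: [0.744, -0.668, -0.001, -0.004]
contact_force: [1.5, 0.1, 0.9]
gripper_width: 19.8
brass x 284.4..291.8 top 172.50 bot 181.38
13.925 [ 593.4 -141.2  283.1] [ 1.3 -0.   1. ] 19.8 [ 0.03  0.47 -0.19 -0.01 -0.91  0.08]
```

```bash
python3 -m jog '[[[0,1,-0.5,0],[0,2,-1,0],[0,3,-1.3,0],[0,4,-1.7,0],[0,4.5,-2,0]]]'; python3 -c "
from h import *
pinz('s12')"; python3 -m jog '[[[0,1,-0.4,0],[0,2,-0.8,0],[0,3,-1.2,0],[0,4,-1.5,0],[0,4.7,-1.8,0]]]'; python3 -c "
from h import *
pinz('s13');st()"
```

```text
clock: 14.55
position: [588.8, -141.8, 285.0]
ee_rot: [0.744, -0.668, -0.001, -0.004]
contact_force: [0.6, 0.6, 0.7]
gripper_width: 20.3
brass x 284.9..293.1 top 172.88 bot 181.50
clock: 15.22
position: [584.0, -142.3, 286.8]
ee_rot: [0.744, -0.668, -0.001, -0.004]
contact_force: [0.8, -0.5, 1.6]
gripper_width: 19.9
brass x 285.1..293.8 top 173.38 bot 181.62
15.275 [ 583.9 -142.3  286.8] [ 0.7 -0.1  0.3] 19.6 [ 0.03  0.45 -0.21 -0.01 -0.91  0.09]
```

Run:
```python
from h import *
cv2.imwrite("pics/p13.png",cv2.resize(cv2.imread("pics/s13.png")[130:230,235:335],None,fx=6,fy=6,interpolation=2))
```

```text
(no output)
```

View pics/p13.png

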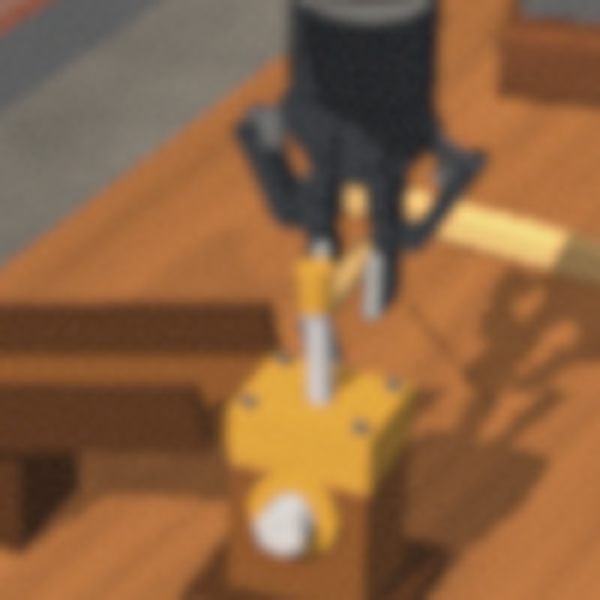

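```bash
sed -i 's/m\[:, :60\]=0;m\[:,150:\]=0/m[:, :88]=0;m[:,112:]=0/' h.py; python3 -m jog '[[[0,1,-0.3,0],[0,2,-0.6,0],[0,3,-0.9,0],[0,4,-1.1,0],[0,4.8,-1.3,0]]]'; python3 -c "
from h import *
pinz('s14')"; python3 -m jog '[[[0,1,-0.2,0],[0,2,-0.4,0],[0,3,-0.6,0],[0,4,-0.8,0],[0,4.9,-1,0]]]'; python3 -c "
from h import *
pinz('s15');st()"
```

```text
clock: 15.9
position: [579.0, -142.8, 288.1]
ee_rot: [0.744, -0.668, -0.001, -0.004]
contact_force: [0.9, 1.1, 0.7]
gripper_width: 20.0
brass x 286.0..289.0 top 173.75 bot 181.50
clock: 16.58
position: [574.0, -143.4, 289.1]
ee_rot: [0.744, -0.668, -0.001, -0.004]
contact_force: [0.0, 0.2, 0.4]
gripper_width: 20.1
brass x 286.0..289.0 top 173.75 bot 181.50
16.625 [ 573.9 -143.4  289.1] [ 0.5 -0.3  1.8] 19.8 [ 0.03  0.43 -0.23 -0.01 -0.91  0.09]
```

```bash
python3 -m jog '[[[0,1,-0.2,0],[0,2,-0.3,0],[0,3,-0.4,0],[0,4,-0.5,0],[0,5,-0.6,0]]]'; python3 -c "
from h import *
pinz('s16')"; python3 -m jog '[[[0,1,0,0],[0,2,-0.1,0],[0,3,-0.1,0],[0,4,-0.2,0],[0,5,-0.2,0]]]'; python3 -c "
from h import *
pinz('s17');st()"
```

```text
clock: 17.25
position: [568.8, -144.0, 289.7]
ee_rot: [0.744, -0.668, -0.001, -0.004]
contact_force: [0.9, 0.7, 0.1]
gripper_width: 19.9
brass x 286.0..289.0 top 173.62 bot 181.62
clock: 17.92
position: [563.7, -144.5, 289.8]
ee_rot: [0.744, -0.668, -0.001, -0.004]
contact_force: [0.9, 0.1, 0.7]
gripper_width: 19.7
brass x 286.0..289.0 top 173.75 bot 181.75
17.975 [ 563.5 -144.5  289.8] [ 0.8 -1.1 -0.4] 20.0 [ 0.03  0.42 -0.25 -0.01 -0.9   0.09]
```

```bash
python3 -m jog '[[[0,1,0,0],[0,2,0,0],[0,3,0.1,0],[0,4,0.2,0],[0,5,0.2,0]]]'; python3 -c "
from h import *
pinz('s18')"; python3 -m jog '[[[0,1,0.1,0],[0,2,0.2,0],[0,3,0.4,0],[0,4,0.5,0],[0,5,0.6,0]]]'; python3 -c "
from h import *
pinz('s19');st()"
```

```text
clock: 18.6
position: [558.5, -145.1, 289.6]
ee_rot: [0.744, -0.668, -0.001, -0.004]
contact_force: [1.2, -0.1, 0.6]
gripper_width: 19.8
brass x 286.0..289.0 top 173.88 bot 182.00
clock: 19.27
position: [553.3, -145.6, 288.9]
ee_rot: [0.744, -0.668, -0.002, -0.004]
contact_force: [0.5, -0.2, 0.9]
gripper_width: 19.9
brass x 287.6..289.0 top 177.12 bot 184.75
19.325 [ 553.2 -145.7  288.9] [-0.  -0.7  0.6] 20.0 [ 0.02  0.4  -0.28 -0.01 -0.89  0.09]
```

```bash
python3 - <<'E'
from h import *
cv2.imwrite("pics/p19.png",cv2.resize(cv2.imread("pics/s19.png")[130:230,235:335],None,fx=6,fy=6,interpolation=2))
E
python3 -m jog '[[[0,1,0.1,0],[0,2,0.3,0],[0,3,0.5,0],[0,4,0.6,0],[0,5,0.7,0]]]'; python3 -c "
from h import *
pinz('s20')"
```

```text
clock: 19.95
position: [548.1, -146.2, 288.2]
ee_rot: [0.744, -0.668, -0.002, -0.003]
contact_force: [1.8, 0.1, 0.3]
gripper_width: 20.1
brass x 286.6..289.0 top 176.88 bot 185.00
```

View pics/p19.png

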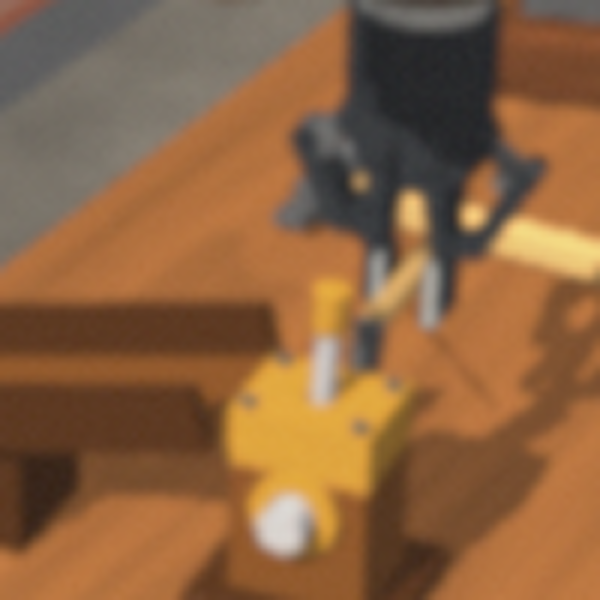

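```bash
python3 -m jog '[[[0,0.6,0.1,0],[0,1.2,0.2,0],[0,1.8,0.3,0],[0,2.4,0.5,0],[0,3,0.6,0]]]'; python3 -m jog '[[[0,0.5,0.1,0],[0,1,0.2,0],[0,1.5,0.3,0],[0,2,0.5,0],[0,2,0.5,0]]]';python3 -m jog '[[[0,0.5,0.1,0],[0,1,0.2,0],[0,1.5,0.3,0],[0,2,0.5,0],[0,2,0.5,0]]]'
```

```text
clock: 20.62
position: [545.0, -146.5, 287.6]
ee_rot: [0.744, -0.668, -0.002, -0.003]
contact_force: [-0.1, -0.3, 0.5]
gripper_width: 20.1
clock: 21.25
position: [542.9, -146.7, 287.0]
ee_rot: [0.744, -0.668, -0.002, -0.003]
contact_force: [-0.0, 0.2, 0.2]
gripper_width: 19.8
clock: 21.88
position: [540.9, -147.0, 286.4]
ee_rot: [0.744, -0.668, -0.002, -0.003]
contact_force: [0.8, 0.0, 0.5]
gripper_width: 19.7
```

```bash
python3 -m jog '[[[0,0.5,0.1,0],[0,1,0.2,0],[0,1.5,0.3,0],[0,2,0.5,0],[0,2,0.5,0]]]'; python3 -m jog '[[[0,0.5,0.1,0],[0,1,0.3,0],[0,1.5,0.4,0],[0,2,0.6,0],[0,2,0.6,0]]]';python3 -m jog '[[[0,0.5,0.1,0],[0,1,0.3,0],[0,1.5,0.4,0],[0,2,0.6,0],[0,2,0.6,0]]]'; python3 -c "
from h import *
pinz('s21')"
```

```text
clock: 22.5
position: [538.8, -147.2, 286.0]
ee_rot: [0.744, -0.668, -0.002, -0.003]
contact_force: [0.7, 0.5, 0.3]
gripper_width: 19.9
clock: 23.12
position: [536.8, -147.4, 285.4]
ee_rot: [0.744, -0.668, -0.002, -0.003]
contact_force: [0.2, 0.2, 0.2]
gripper_width: 20.0
clock: 23.75
position: [534.9, -147.6, 284.8]
ee_rot: [0.744, -0.668, -0.002, -0.003]
contact_force: [2.5, 0.8, -0.0]
gripper_width: 19.9
brass x 286.6..289.0 top 176.62 bot 184.50
```

```bash
python3 -m jog '[[[0,0.3,0.1,0],[0,0.6,0.2,0],[0,1,0.3,0],[0,1,0.3,0],[0,1,0.3,0]]]'; python3 -m jog '[[[0,0.3,0.1,0],[0,0.6,0.2,0],[0,1,0.3,0],[0,1,0.3,0],[0,1,0.3,0]]]'
```

```text
clock: 24.42
position: [534.0, -147.7, 284.5]
ee_rot: [0.744, -0.668, -0.002, -0.003]
contact_force: [1.9, 1.1, 0.8]
gripper_width: 19.9
clock: 25.05
position: [533.1, -147.8, 284.3]
ee_rot: [0.744, -0.668, -0.002, -0.004]
contact_force: [3.1, -0.3, 0.6]
gripper_width: 20.2
```

```bash
python3 -m jog '[[[0,0.5,0.1,0],[0,1,0.3,0],[0,1,0.3,0],[0,1,0.3,0],[0,1,0.3,0]]]'
python3 - <<'E'
from h import *
pinz("s22");st()
cv2.imwrite("pics/p22.png",cv2.resize(cv2.imread("pics/s22.png")[130:230,235:335],None,fx=6,fy=6,interpolation=2))
E
```

```text
clock: 25.68
position: [532.2, -147.9, 284.0]
ee_rot: [0.744, -0.668, -0.001, -0.004]
contact_force: [3.8, 0.9, -0.4]
gripper_width: 19.9
brass x 286.4..289.0 top 176.50 bot 184.62
25.725 [ 532.2 -147.9  284. ] [ 4.7  0.5 -0.6] 19.8 [ 0.02  0.38 -0.33 -0.01 -0.86  0.09]
```

View pics/p22.png

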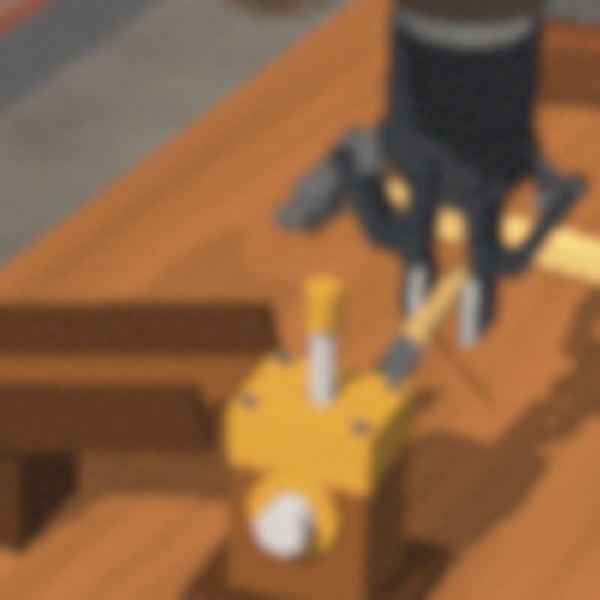

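```bash
python3 -m jog '[[[0,-3,-1,0],[0,-6,-2,0],[0,-9,-3,0],[0,-11,-3.5,0],[0,-13,-4,0]]]'; python3 -m jog '[[[0,-2,-0.3,0],[0,-4,-0.6,0],[0,-6,-0.8,0],[0,-6,-0.8,0],[0,-6,-0.8,0]]]'
python3 - <<'E'
from h import *
pinz("s23");st()
cv2.imwrite("pics/p23.png",cv2.resize(cv2.imread("pics/s23.png")[130:230,235:335],None,fx=6,fy=6,interpolation=2))
E
```

```text
clock: 26.35
position: [544.9, -146.6, 287.9]
ee_rot: [0.744, -0.668, -0.002, -0.003]
contact_force: [-1.0, -0.3, 1.8]
gripper_width: 19.9
clock: 26.98
position: [551.0, -145.9, 288.8]
ee_rot: [0.744, -0.668, -0.002, -0.003]
contact_force: [-0.7, -0.3, -0.6]
gripper_width: 19.8
brass x 286.4..289.0 top 176.62 bot 184.75
27.025 [ 551.  -145.9  288.8] [ 0.5 -0.   0.2] 19.9 [ 0.02  0.4  -0.28 -0.01 -0.89  0.09]
```

View pics/p23.png

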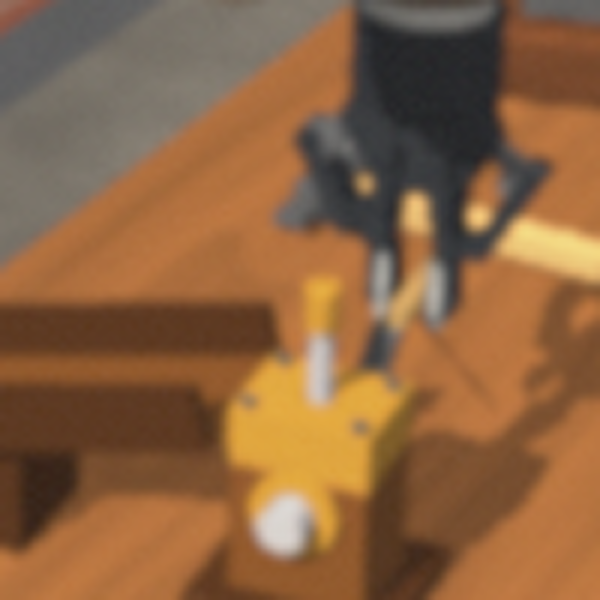

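```bash
python3 -m jog '[[[0,0,0,0],[0,0,0,0],[0,0,-20,0],[0,0,-60,0],[0,0,-105,0]]]' 36;  python3 -c "
from h import *
to(555,-51,394,np.pi+.1)"
```

```text
clock: 27.65
position: [550.6, -146.6, 394.3]
ee_rot: [0.744, -0.668, -0.002, -0.003]
contact_force: [1.1, -0.1, -0.6]
gripper_width: 36.3
shift [-94.6 -14.6   1. ] spin 0.5 yaw -173.8 tilt 0.42
```

```bash
python3 -m jog '[[[-35,-5,0,0],[-70,-10,0,0],[-94,-14.5,0,0],[-94,-14.5,15,0],[-94,-14.5,34,0]]]' 0;  python3 - <<'E'
from h import *
to(555,-51,350,np.pi+.1)
pinz("s24");st()
cv2.imwrite("pics/p24.png",cv2.resize(cv2.imread("pics/s24.png")[130:230,235:335],None,fx=6,fy=6,interpolation=2))
E
```

```text
clock: 28.28
position: [554.7, -51.5, 360.3]
ee_rot: [0.744, -0.668, -0.002, -0.003]
contact_force: [-0.3, -0.2, 0.1]
gripper_width: 0.5
shift [-0.4 -0.3 10.3] spin 0.5 yaw -173.8 tilt 0.44
brass x 286.5..289.0 top 177.38 bot 184.88
28.325 [553.8 -51.7 357. ] [-1.1 -0.1 -1.5] -0.2 [ 0.2   0.31 -0.23 -0.01 -1.04 -0.08]
```

View pics/p24.png

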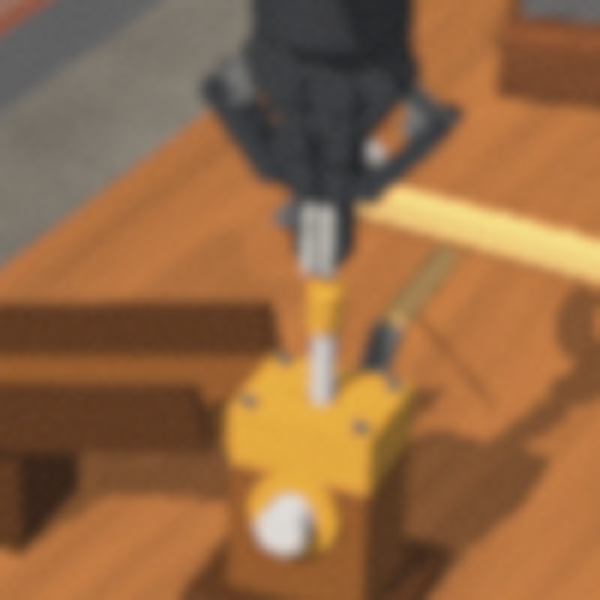

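```bash
python3 -m jog '[[[0,-1,2,0],[0,-1,4,0],[0,-1,6,0],[0,-1,8,0],[0,-1,9,0]]]'; python3 -m jog '[[[0,0,1,0],[0,0,2,0],[0,0,3,0],[0,0,4,0],[0,0,5,0]]]'
python3 - <<'E'
from h import *
pinz("s25");st()
cv2.imwrite("pics/p25.png",cv2.resize(cv2.imread("pics/s25.png")[130:230,235:335],None,fx=6,fy=6,interpolation=2))
E
```

```text
clock: 28.95
position: [555.5, -51.6, 349.8]
ee_rot: [0.744, -0.668, -0.003, -0.002]
contact_force: [-0.3, -0.4, 6.7]
gripper_width: -0.2
clock: 29.58
position: [555.8, -51.6, 346.4]
ee_rot: [0.744, -0.668, -0.002, -0.003]
contact_force: [-0.8, -0.1, 8.0]
gripper_width: 0.2
brass x 286.0..289.0 top 181.00 bot 185.88
29.625 [555.8 -51.6 346.2] [-0.6 -0.5  6.2] 0.0 [ 0.2   0.32 -0.24 -0.01 -1.01 -0.08]
```

View pics/p25.png

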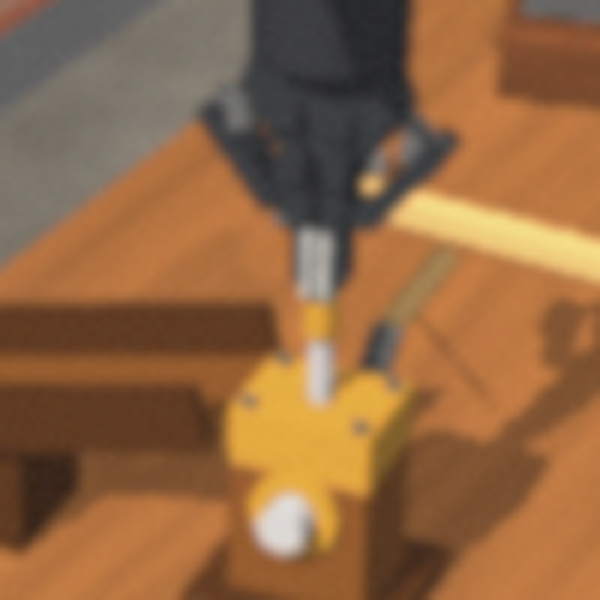

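Contact is at about 8 N, which matches the follower, and the pin is moving down. Pressing on.

```bash
python3 -m jog '[[[0,0,2,0],[0,0,3.5,0],[0,0,5,0],[0,0,6.5,0],[0,0,8,0]]]'; python3 -m jog '[[[0,0,2,0],[0,0,3.5,0],[0,0,5,0],[0,0,6.5,0],[0,0,8,0]]]'; python3 -c "
from h import *
pinz('s26')"
```

```text
clock: 30.25
position: [555.7, -51.6, 340.1]
ee_rot: [0.745, -0.668, -0.001, -0.003]
contact_force: [-3.4, 0.0, 9.2]
gripper_width: 0.1
clock: 30.88
position: [555.4, -51.6, 333.9]
ee_rot: [0.745, -0.667, -0.001, -0.003]
contact_force: [-3.5, 1.0, 10.2]
gripper_width: -0.1
brass x 286.0..289.0 top 184.75 bot 188.75
```

```bash
python3 -m jog '[[[0,0,2,0],[0,0,3.5,0],[0,0,5,0],[0,0,6.5,0],[0,0,8,0]]]'; python3 -m jog '[[[0,0,2,0],[0,0,3.5,0],[0,0,5,0],[0,0,6.5,0],[0,0,8,0]]]'; python3 -c "
from h import *
pinz('s27')
cv2.imwrite('pics/p27.png',cv2.resize(cv2.imread('pics/s27.png')[130:230,235:335],None,fx=6,fy=6,interpolation=2))"
```

```text
clock: 31.55
position: [555.1, -51.6, 327.2]
ee_rot: [0.745, -0.667, -0.001, -0.003]
contact_force: [-4.2, 1.0, 10.1]
gripper_width: -0.1
clock: 32.17
position: [554.9, -51.5, 320.6]
ee_rot: [0.745, -0.667, -0.001, -0.002]
contact_force: [-2.7, 1.2, 9.3]
gripper_width: -0.1
```

View pics/p27.png

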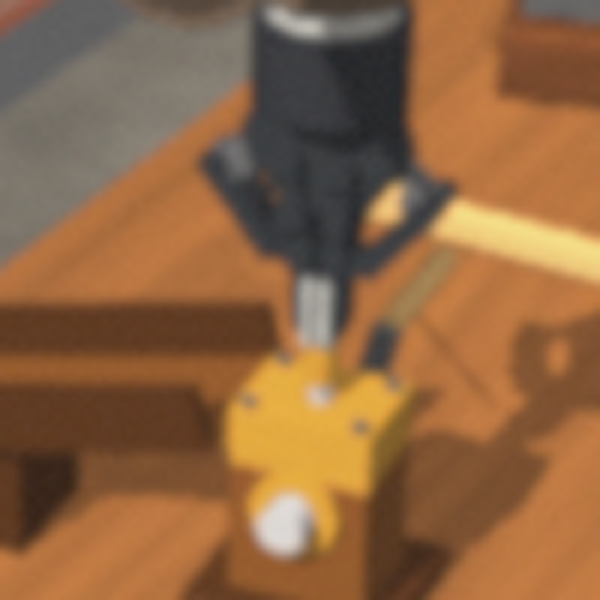

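```bash
python3 -m jog '[[[0,0,2,0],[0,0,3.5,0],[0,0,5,0],[0,0,6,0],[0,0,7,0]]]'; python3 -m jog '[[[0,0,1,0],[0,0,2,0],[0,0,3,0],[0,0,4,0],[0,0,4,0]]]'; python3 -c "
from h import *
pinz('s28')
cv2.imwrite('pics/p28.png',cv2.resize(cv2.imread('pics/s28.png')[130:230,235:335],None,fx=6,fy=6,interpolation=2))"
```

```text
clock: 32.85
position: [554.7, -51.4, 314.7]
ee_rot: [0.745, -0.667, -0.001, -0.002]
contact_force: [-2.9, 1.2, 8.9]
gripper_width: 0.1
clock: 33.48
position: [554.6, -51.3, 312.5]
ee_rot: [0.746, -0.666, -0.0, -0.002]
contact_force: [-4.0, 1.2, 10.7]
gripper_width: 0.3
```

View pics/p28.png

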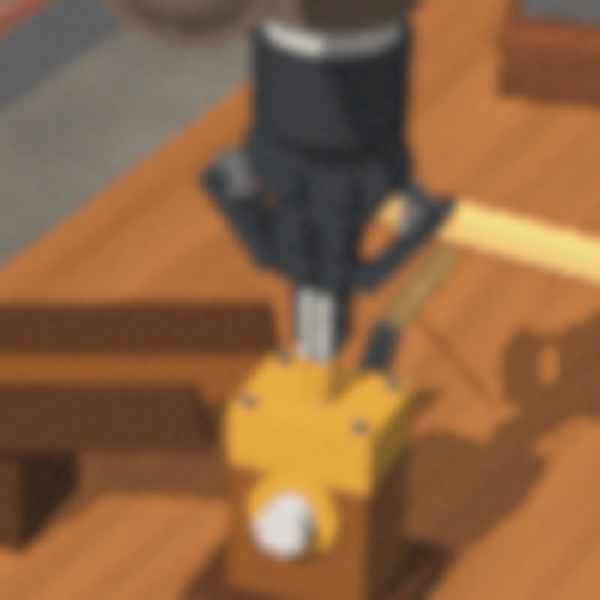

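```bash
python3 -m jog '[[[0,0,1,0],[0,0,2,0],[0,0,3,0],[0,0,4,0],[0,0,4,0]]]'; python3 -m jog '[[[0,0,1,0],[0,0,2,0],[0,0,3,0],[0,0,4,0],[0,0,4,0]]]'
```

```text
clock: 34.15
position: [554.4, -51.2, 312.4]
ee_rot: [0.746, -0.666, 0.001, -0.003]
contact_force: [-7.2, 2.5, 20.2]
gripper_width: 0.0
clock: 34.78
position: [554.3, -50.9, 312.3]
ee_rot: [0.747, -0.665, 0.001, -0.003]
contact_force: [-8.5, 3.2, 21.8]
gripper_width: 0.2
```

```bash
python3 -m jog '[[[0,0,-10,0],[0,0,-30,0],[0,0,-60,0],[0,0,-90,0],[0,0,-120,0]]]'; python3 -m jog '[[[-50,0,-10,0],[-100,0,-10,0],[-160,20,-10,0],[-220,40,-10,0],[-280,60,-10,0]]]'
python3 - <<'E'
from h import *
s,_=arm.get_image("side");t,_=arm.get_image("top");cv2.imwrite("pics/t29.png",t);cv2.imwrite("pics/s29.png",s)
cv2.imwrite("pics/p29.png",np.hstack([cv2.resize(t[160:240,280:360],None,fx=5,fy=5,interpolation=2),cv2.resize(s[150:230,245:325],None,fx=5,fy=5,interpolation=2)]))
E
```

```text
clock: 35.4
position: [553.6, -51.3, 432.5]
ee_rot: [0.746, -0.665, 0.001, -0.002]
contact_force: [0.4, -1.2, 0.0]
gripper_width: 0.3
clock: 36.02
position: [461.8, 219.6, 442.2]
ee_rot: [0.746, -0.666, 0.001, -0.002]
contact_force: [0.9, -0.0, 0.5]
gripper_width: -0.1
```

View pics/p29.png

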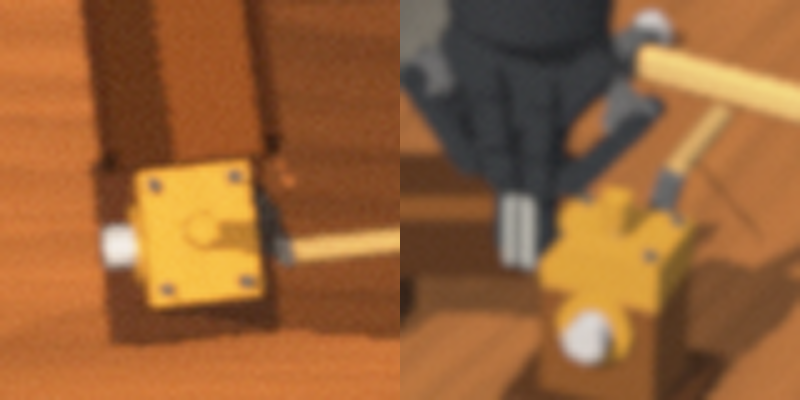

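```bash
python3 -m jog '[[[-30,40,-10,0],[-50,60,-20,0],[-50,60,-20,0],[-50,60,-20,0],[-50,60,-20,0]]]'
python3 - <<'E'
from h import *
s,_=arm.get_image("side");st()
cv2.imwrite("pics/p30.png",cv2.resize(s[170:230,255:325],None,fx=8,fy=8,interpolation=2))
S=s;f=lambda p:((proj("side",p)-[255,170])*8).round()
for z in(115,139,149):print(z,f([556.3,-51.5,z]))
t=cv2.imread("pics/t29.png");t0=cv2.imread("pics/top0.png")
cv2.imwrite("pics/p31.png",t)
print((np.array(proj("top",[556.3,-51.5,139]))-[280,160])*5)
E
```

```text
clock: 36.75
position: [395.9, 263.9, 461.4]
ee_rot: [0.748, -0.663, 0.0, -0.002]
contact_force: [-0.9, 0.7, -0.4]
gripper_width: 0.0
36.8 [395.8 263.9 461.4] [-0.6 -0.1  0.7] 0.1 [ 0.93  0.09 -0.25  0.   -1.23 -0.81]
115 [261. 202.]
139 [262. 145.]
149 [263. 122.]
[201.28052947 227.18968251]
```

View pics/p30.png

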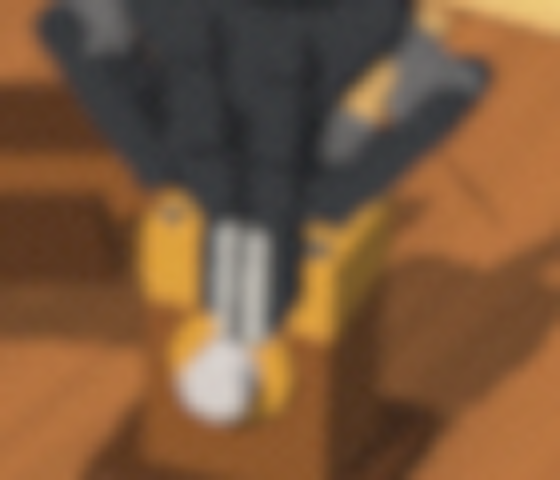

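View pics/p31.png

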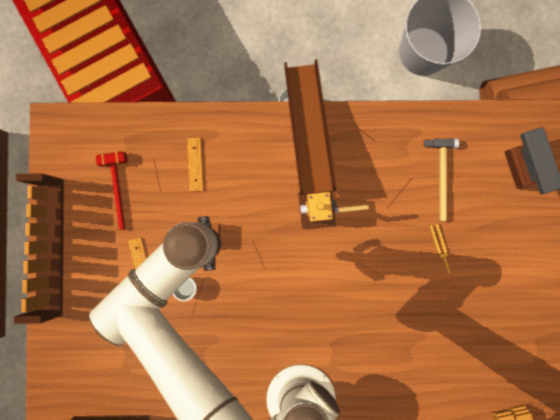

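```bash
python3 -m jog '[[[-50,0,0,0],[-100,0,0,0],[-150,0,0,0],[-150,0,0,0],[-150,0,0,0]]]'
python3 - <<'E'
from h import *
s,_=arm.get_image("side");st()
cv2.imwrite("pics/p32.png",cv2.resize(s[170:230,255:325],None,fx=8,fy=8,interpolation=2))
E
```

```text
clock: 37.42
position: [378.3, 412.5, 461.0]
ee_rot: [0.748, -0.664, 0.001, -0.001]
contact_force: [0.5, -0.3, 0.8]
gripper_width: -0.1
37.475 [378.3 412.  461.4] [-0.1  0.6  0.3] -0.1 [ 1.12  0.24 -0.06  0.   -1.27 -1.  ]
```

View pics/p32.png

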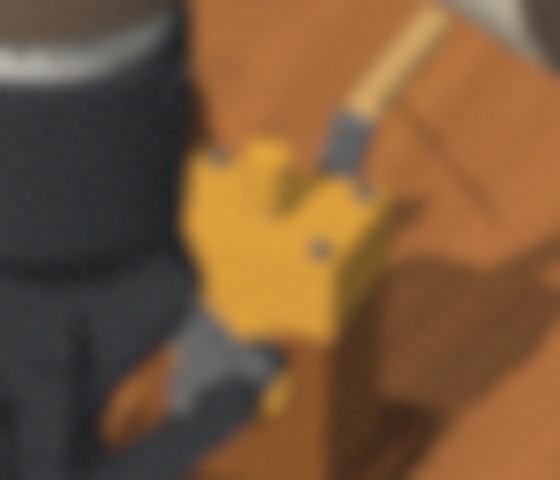

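The head's top face is at about (267,147) in this crop. I predicted (262,145) for a fully seated pin. No shank is visible and the arm is clear, so I'm handing in.

```bash
python3 -c "
from bench import arm
print(arm.job_done());print(arm.read_state()['clock'])"
```

```text
the job is handed in; nothing more can be done
None
the job is handed in; nothing more can be done
```

The chute gate is locked: the pin is through the shaft with its head down on the brass plate. I handed the job in at about 37.5 s; it returned no verdict.

**What I did**
- **Pin:** I took it from the stand and lowered it into the pin hole with no contact force.
- **Crank:** I pulled it back with the fingers loosely around the handle. The side view showed the pin drop about 3 px (10 mm) just past upright. I kept going until I felt the stop at 4–5 N, then pushed the handle back to mid-play.
- **Pressing:** Closed fingers pushed the pin down against about 8–10 N until it stopped, at about 22 N vertical. Travel was about 38 mm, as expected for the head reaching the plate.

**Last checks**
- **Side view:** the head's top is within about 1 px of where a seated head should be, and no shank shows.
- **Top view:** the head is centred on the hole, also within about 1 px.
- **Other objects:** the mallet, hammer and fork look unmoved in the top picture, as does the key that was in full view. The arm partly covered the other key and the tin, but it passed well above both. I judged this by eye only.

**Weaker points**
- **Mid-play:** I felt only one end stop; the middle comes from that stop and the drop point.
- **Sideways force:** it reached about 9 N during the last press.
- **Early brass readings:** the handle and fingers behind the pin disturbed the first few automatic readings of its height, so I narrowed the measuring window and checked by eye.

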